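# Lay the last two interlocking parquet blocks

## Robot

A 6-joint arm with a two-finger parallel gripper is mounted at the origin on the work surface. World frame = base frame: x ahead of the robot, y to its left, z up, the work surface at z = 0. Lengths are in m, angles in rad, forces in N, time in s.
With the tool pointing down it reaches from about 0.325 to 0.775 m from the base axis. Payload 5.5 kg.
Tool frame: the origin (TCP) lies at the very end of the fingers, on their centre line; the grasp point (between the pads) lies robot.grasp_offset behind it (robot.grasp_offset is the distance from the TCP to the grasp point, in m); z points along the fingers, y is the line along which they close (so a half turn about z gives the same grasp; the last joint's range is limited). The gripper opens to 85 mm and grips with 20 to 120 N. Pads are 22 mm wide; open, the fingers measure 114 mm over their backs; the gripper's body (76 mm by 85 mm) begins 54 mm behind the grasp point. The pads swing forward as they close: fully open they stand 13 mm farther back than shut.
Start: joints at [-1.301, 0.091, 1.231, -0, 1.82, -0.057], TCP at [0.193, -0.568, 0.231] pointing down, gripper open.
Joint ranges: [-2.87, 2.87], [-0.86, 2.18], [0.17, 2.46], [-1.51, 4.65], [0.06, 2.69], [-2.65, 2.65]. Speed limits (rad/s): [2.57, 2.57, 3.01, 3.14, 3.14, 3.14].

## Interface

Orientations are given as a rotation vector (axis times angle).
In Python, from plant import robot gives the robot as it stands.
- The arm moves only by the shell command python3 -m jog 'ROWS' [OPENING] [FORCE]. ROWS is JSON, a list of rows, each an object with "offset": the shift along the tool's x, y, z in cm, a list of three; "twist": the turn, a rotation vector about the tool's x, y, z in rad, a list of three. A call has 1 to 12 rows; each row is the pose to reach, as a shift and turn from the pose commanded when the call began, along the tool's axes at that moment; what a row does not reach only later rows make up. A row lasts 1/10 s, in which the tool goes at most 50 mm and 8.59 degrees, less where a joint would pass 70% of its speed; a pose out of reach is approached as far as the arm can. A call with a gripper value outside its range is refused whole. OPENING is the finger opening in cm, from 0 to 8.54, set as the call begins (- or left out, the last holds). The fingers move at their own pace and stop on an object; FORCE is the grip in N (left out, the last holds). Time passes only in rows, so rows that repeat a pose let the fingers close. It gives the time, the measured TCP pose, the force, the opening and the grip force at its end, in the units of the state.
- robot.read_state(): the state, without advancing time (a new reading comes with each control period).
- robot.read_camera(name): name is "side" or "top"; returns a dict with "color" (384x512x3 uint8, blue, green, red), "range_z" (384x512 float32, m along the optical axis (not along the pixel's ray), 0 where there is no reading), "intrinsics" (3x3 intrinsics, pixels), "k1" (the pictures are not rectified: a ray, as slopes to the right and down, at radius r is drawn at 1 + k1 r^2 times it, then the intrinsics apply), "R" (3x3) and "t" (3): a world point X has camera coordinates R X + t. Camera axes: x right, y down, z forward; pixel columns grow to the right and rows downward; lengths in m; the calibration is good to about 2 mm. A picture is of the moment at which its call begins.
- robot.hand_in(): hands the job in; it is judged then, once.
Trained networks look in a picture, given as the dict that the camera call returned (one of the last four; its "shot" number tells which), for a name from the list of things; names that differ only in an ending like _2 or _b are one class to them, and where a whole thing is asked for, a point or a joint stands for the part that bears it (a point fixed in the world has none). Each returns a list of dicts, best first, with "score" (0 to 1); they miss things now and then, are a little off and sometimes report something else, mostly with a low value. They report only what shows in the picture. A call takes as long as a camera call. They do not tell look-alikes from the thing itself.
- robot.silhouettes(picture, query): "mask" (384x512 bool, what is visible of it) and "position" ([row, column] in pixels, amid what is visible of it).
The state is a dict: "t": time; "qpos": joint angles; "joint_velocities": joint speeds; "joint_torque": joint torques, N m; "eef_pos": TCP position; "ee_rot": TCP orientation; "force": force on the tool from outside, world axes, zero at the start; "wrist_torque": the same for the moment, N m; "finger_gap": finger opening in m; "finger_force": force on a finger pad.
Only numpy, scipy, OpenCV 4.12 (cv2) and the standard library are available. Lean on these libraries where they do the work, as an engineer would, in place of code of your own. Each camera call takes 0.05 s, during which the arm holds its last target. There are 200 camera calls.

## Task

Finish the parquet panel on the workbench: lay the two loose I-shaped wooden blocks in its two empty spaces, one in each, right side up, so that each is fully home and flush with its neighbours, and let go. Each block has a hidden recess under one end that must go over the cleat standing in the floor of its space: if a block stays proud, turn it half a turn and try again. Leave the sander, the tape measure and the glue bottle where they are.

Things in the scene. Friction and masses are not known exactly. Their poses are not given: they have to be found in the camera images.
- panel: The parquet panel, fixed: a dark-floored tray 214 (x) x 194 (y) x 36 mm high full of fixed I-shaped blocks of several browns, flush with its rim 36 mm above the bench, 2 mm joints; a black bench dog 30 x 45 x 24 high at the middle of each x end. Tray floor 8 thick. Two neighbouring I-shaped spaces in its middle are empty; they interlock and open into one another. Origin: centre of its underside. z up.
- space_a (a point): Centre of the floor of the empty space at 20.5 mm to -x, 25 mm to -y of the panel's centre; x along the length of the I, z up. 28 mm deep, 2 mm joint all round the block. On the floor, 30 from the middle towards one end, is a fixed cleat 7 x 22 x 18 high. Which end varies by start and space; its pose is not given. Wrong way round, a block stops on it after sinking 10 mm, 18 mm proud.
- space_b (a point): The same for the other space, 20.5 mm to +x and 25 mm to +y of the panel's centre. Its cleat may be at either end, whatever that of space_a. Right way round, the recess goes over the cleat and the block sinks flush.
- block_1: Loose I-shaped hardwood block, mid-brown, 90 g, lying right way up on the bench. 80 long (x) x 60 wide (y) x 28 mm thick (z up). Two heads 18.5 long x 60 wide, joined by a waist 43 long x 36 wide to grip across. Origin: centre of the underside. Both ends look alike from above, but under one end only is a blind recess, 15 (along x) x 34 x 20 deep, centred 29 from the middle; the rest is flat.
- block_2: Second loose block, same as block_1 in every way (the two are interchangeable). Origin: centre of the underside; x along its length, z up.
- sander: Green and black electric sander, 190 x 95 x 152 mm high, 1.3 kg, standing on the bench to the left. Bystander. Origin: centre of its underside.
- tape_measure: Red tape measure, 75 x 40 x 60 mm high, on the bench to the right. Bystander. Origin: centre of the case's underside.
- glue_bottle: White bottle with an orange cap, 60 mm diameter, 160 mm high, on the bench to the right. Bystander. Origin: centre of its underside.
Not all that is in view belongs to the job. What is shaped like the block_2 but turquoise or white is not meant.

How it is judged:
On the way, in this order (a step that is already met when the one before it is completed fails the run):
1. one block lies home and flush in a space (((horizontal distance between block_1 and space_a below 0.004 m and z of block_1 in the frame of space_a between -0.0025 and 0.0025 m and angle between the x axis of block_1 and the x axis of space_a, either way round below 0.07 rad and angle between block_1's own z axis and vertical below 0.04 rad) or (horizontal distance between block_1 and space_b below 0.004 m and z of block_1 in the frame of space_b between -0.0025 and 0.0025 m and angle between the x axis of block_1 and the x axis of space_b, either way round below 0.07 rad and angle between block_1's own z axis and vertical below 0.04 rad) or (horizontal distance between block_2 and space_a below 0.004 m and z of block_2 in the frame of space_a between -0.0025 and 0.0025 m and angle between the x axis of block_2 and the x axis of space_a, either way round below 0.07 rad and angle between block_2's own z axis and vertical below 0.04 rad) or (horizontal distance between block_2 and space_b below 0.004 m and z of block_2 in the frame of space_b between -0.0025 and 0.0025 m and angle between the x axis of block_2 and the x axis of space_b, either way round below 0.07 rad and angle between block_2's own z axis and vertical below 0.04 rad))), for 0.2 s.
2. both blocks lie home and flush, one in each space ((((horizontal distance between block_1 and space_a below 0.004 m and z of block_1 in the frame of space_a between -0.0025 and 0.0025 m and angle between the x axis of block_1 and the x axis of space_a, either way round below 0.07 rad and angle between block_1's own z axis and vertical below 0.04 rad) and (horizontal distance between block_2 and space_b below 0.004 m and z of block_2 in the frame of space_b between -0.0025 and 0.0025 m and angle between the x axis of block_2 and the x axis of space_b, either way round below 0.07 rad and angle between block_2's own z axis and vertical below 0.04 rad)) or ((horizontal distance between block_1 and space_b below 0.004 m and z of block_1 in the frame of space_b between -0.0025 and 0.0025 m and angle between the x axis of block_1 and the x axis of space_b, either way round below 0.07 rad and angle between block_1's own z axis and vertical below 0.04 rad) and (horizontal distance between block_2 and space_a below 0.004 m and z of block_2 in the frame of space_a between -0.0025 and 0.0025 m and angle between the x axis of block_2 and the x axis of space_a, either way round below 0.07 rad and angle between block_2's own z axis and vertical below 0.04 rad)))), for 0.2 s.
At the end, for the whole second after the job is handed in: One block in each space, either block in either: underside within 2.5 mm of the space's floor (flush), within 4 mm of its centre, long axis within 0.07 rad of the space's, level within 0.04 rad, at rest and released ((((horizontal distance between block_1 and space_a below 0.004 m and z of block_1 in the frame of space_a between -0.0025 and 0.0025 m and angle between the x axis of block_1 and the x axis of space_a, either way round below 0.07 rad and angle between block_1's own z axis and vertical below 0.04 rad) and (horizontal distance between block_2 and space_b below 0.004 m and z of block_2 in the frame of space_b between -0.0025 and 0.0025 m and angle between the x axis of block_2 and the x axis of space_b, either way round below 0.07 rad and angle between block_2's own z axis and vertical below 0.04 rad)) or ((horizontal distance between block_1 and space_b below 0.004 m and z of block_1 in the frame of space_b between -0.0025 and 0.0025 m and angle between the x axis of block_1 and the x axis of space_b, either way round below 0.07 rad and angle between block_1's own z axis and vertical below 0.04 rad) and (horizontal distance between block_2 and space_a below 0.004 m and z of block_2 in the frame of space_a between -0.0025 and 0.0025 m and angle between the x axis of block_2 and the x axis of space_a, either way round below 0.07 rad and angle between block_2's own z axis and vertical below 0.04 rad))) and linear speed of each of block_1, block_2 below 0.02 m/s); the robot touches nothing.
It fails at once if the sander moved more than 25 mm (distance of sander from where it was at the start of the episode above 0.025 m).
It fails at once if the tape measure moved more than 25 mm (distance of tape_measure from where it was at the start of the episode above 0.025 m).
It fails at once if the glue bottle moved more than 25 mm (distance of glue_bottle from where it was at the start of the episode above 0.025 m).
It also fails if it takes over 72 s, if anything falls off the work surface, if the arm or the gripper's body presses on something with over 40 N, if the wrist force passes 120 N, or if a joint passes its speed limit or range.

## Working session

There is one attempt and no reset: what is moved stays moved. The work goes in short steps, Python scripts to look and compute and a shell command to move; the robot and the scene stay as the last step left them, time stands still between calls to the robot, and variables do not carry over. Pictures are saved under pics/ and viewed, at most 10 in all, crops included, and the job is handed in when it is done.

```bash
ls; mkdir -p pics; python3 - <<'E'
from plant import robot
import cv2,numpy as np,pickle
print(robot.grasp_offset)
s=robot.read_state(); print({k:np.round(v,3) for k,v in s.items()})
for n in ("top","side"):
    p=robot.read_camera(n); cv2.imwrite(f"pics/{n}0.png",p["color"]); pickle.dump(p,open(f"{n}0.pkl","wb"))
    print(n,p["intrinsics"],p["k1"],p["R"],p["t"],p["shot"])
    for q in ("block_1","panel","space_a"):
        try:
            for d in robot.silhouettes(p,q): print(n,q,round(d["score"],2),d["position"],d["mask"].sum())
        except Exception as e: print(q,e)
E
```

```text
pics
0.0187
{'t': np.float64(0.0), 'qpos': array([-1.301,  0.092,  1.232,  0.   ,  1.82 , -0.057]), 'joint_velocities': array([-0.002,  0.001, -0.   , -0.001,  0.001,  0.   ]), 'joint_torque': array([ 3.0000e-03, -4.5872e+01, -4.1803e+01,  0.0000e+00,  1.1000e-02,
        0.0000e+00]), 'eef_pos': array([ 0.193, -0.568,  0.23 ]), 'ee_rot': array([-3.098, -0.511,  0.   ]), 'force': array([0.839, 0.326, 0.702]), 'wrist_torque': array([-0.021, -0.005, -0.008]), 'finger_force': np.float64(0.0), 'finger_gap': np.float64(0.085)}
top [[418.21992266   0.         258.08299809]
 [  0.         418.21992266 193.13932624]
 [  0.           0.           1.        ]] -0.05901803967102858 [[ 0.01318676 -0.99959408 -0.02525434]
 [-0.99630083 -0.01099005 -0.08522836]
 [ 0.08491622  0.02628481 -0.99604134]] [2.91085604e-04 4.94176349e-01 1.34803137e+00] 1
top block_1 0.8 [178.0, 333.1] 395
top block_1 0.78 [194.6, 175.0] 465
top block_1 0.73 [257.1, 347.7] 378
top block_1 0.56 [212.8, 335.9] 385
top panel 0.71 [185.8, 259.0] 4231
top space_a 0.91 [189.4, 261.9] 4150
side [[377.52695181   0.         259.4971201 ]
 [  0.         377.52695181 188.44608024]
 [  0.           0.           1.        ]] -0.0994296842478924 [[-9.86477381e-01 -1.63897449e-01 -5.83853150e-05]
 [-1.13491788e-01  6.83349195e-01 -7.21216674e-01]
 [ 1.18245471e-01 -7.11457310e-01 -6.92709539e-01]] [0.49085696 0.10388179 1.20715185] 2
side block_1 0.84 [154.3, 255.9] 331
side block_1 0.68 [266.2, 244.1] 548
side block_1 0.55 [154.9, 323.6] 344
side block_1 0.49 [153.6, 289.5] 297
side panel 0.74 [199.6, 252.4] 3420
side space_a 0.86 [201.1, 254.4] 3375
```

```bash
python3 - <<'E'
import cv2
a=cv2.imread("pics/top0.png")
cv2.imwrite("pics/top0c.png",cv2.resize(a[110:310,130:390],None,fx=3,fy=3,interpolation=cv2.INTER_CUBIC))
E
```

```text
(no output)
```

View pics/top0.png

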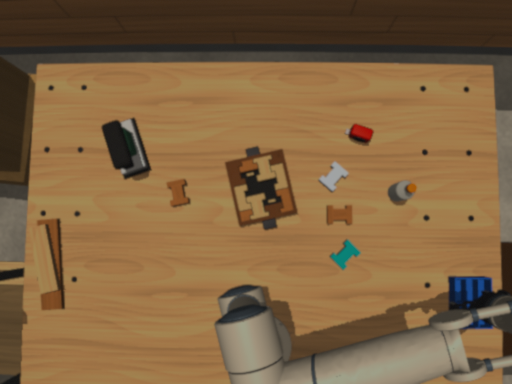

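View pics/top0c.png

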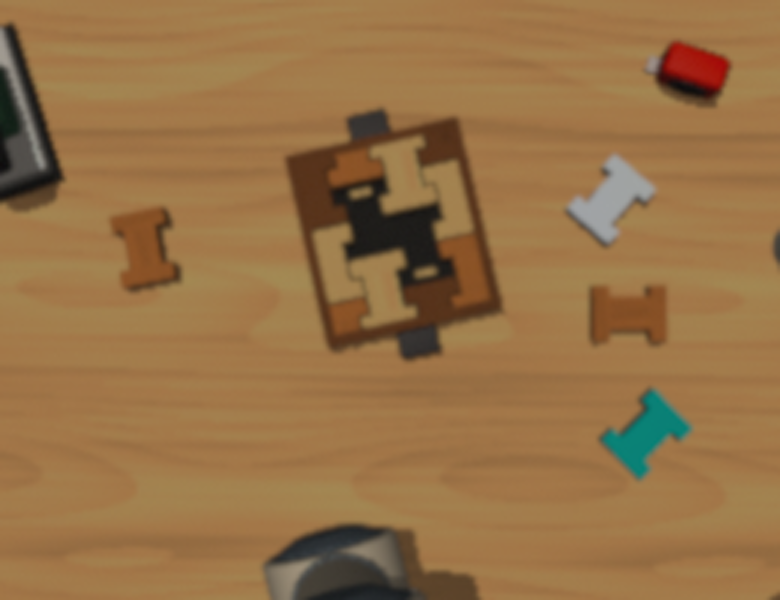

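View pics/side0.png

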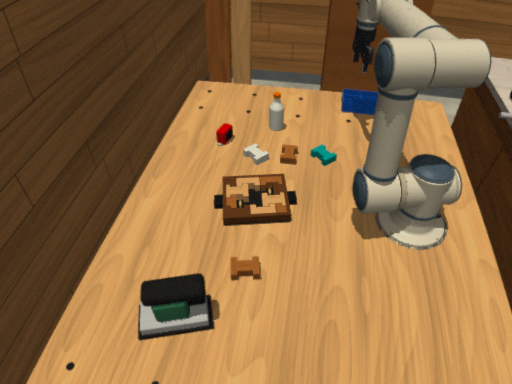

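Top view: panel centre near (261,188), blocks at (178,193) and (339,215), with white and turquoise decoys at (333,177) and (345,254). The cleats show as small light bars near (251,174) and (272,200), so each is at the outer end of its space. Next I'll fit poses with the calibration.

```bash
cat > h.py <<'E'
import numpy as np,cv2
from scipy.optimize import minimize
I=np.array([(40,30),(21.5,30),(21.5,18),(-21.5,18),(-21.5,30),(-40,30),(-40,-30),(-21.5,-30),(-21.5,-18),(21.5,-18),(21.5,-30),(40,-30)])/1e3
def rect(a,b,cx=0,cy=0): return np.array([(cx+a/2,cy+b/2),(cx-a/2,cy+b/2),(cx-a/2,cy-b/2),(cx+a/2,cy-b/2)])/1e3
BLOCK=[(I,0,.028)]
PANEL=[(rect(214,194),0,.036),(rect(30,45,122),0,.024),(rect(30,45,-122),0,.024)]
def proj(p,X):
    c=X@p["R"].T+p["t"]; s=c[:,:2]/c[:,2:]
    s=s*(1+p["k1"]*(s**2).sum(1,keepdims=True))
    return s@p["intrinsics"][:2,:2].T+p["intrinsics"][:2,2]
def back(p,uv,z):
    "pixel (col,row) -> world xy at height z"
    from scipy.optimize import fsolve
    return fsolve(lambda q:(proj(p,np.array([[q[0],q[1],z]]))[0]-uv),[.45,0])
def place(P,q):
    c,s=np.cos(q[2]),np.sin(q[2]); return P@np.array([[c,s],[-s,c]])+q[:2]
def render(p,parts,q,z0,box,S=8):
    x0,y0,w,h=box; m=np.zeros((h*S,w*S),np.uint8)
    for P,a,b in parts:
        W=place(P,q)
        for z in np.linspace(a,b,6):
            uv=proj(p,np.c_[W,np.full(len(W),z+z0)])
            cv2.fillPoly(m,[np.round(((uv-[x0,y0]+.5)*S-.5)*16).astype(int)],255,shift=4)
    return cv2.resize(m,(w,h),interpolation=cv2.INTER_AREA)/255.
def fit(p,mask,parts,q0,z0=0):
    ys,xs=np.nonzero(mask); box=(xs.min()-8,ys.min()-8,np.ptp(xs)+17,np.ptp(ys)+17)
    x0,y0,w,h=box; M=mask[y0:y0+h,x0:x0+w].astype(float)
    f=lambda v:((render(p,parts,(v[0],v[1],v[2]/.05*.5*.2),z0,box)-M)**2).sum()
    f=lambda v:((render(p,parts,(v[0],v[1],v[2]*10),z0,box)-M)**2).sum()
    v0=np.array([q0[0],q0[1],q0[2]/10]); sim=np.vstack([v0]+[v0+d for d in np.diag([.008,.008,.015])])
    r=minimize(f,v0,method="Nelder-Mead",options=dict(initial_simplex=sim,xatol=1e-5,fatol=.01))
    return np.array([r.x[0],r.x[1],r.x[2]*10]),r.fun/M.sum()
def refine(p,mask,it=4):
    "grabCut around a network mask"
    k=np.ones((3,3),np.uint8); m=mask.astype(np.uint8)
    g=np.full(m.shape,cv2.GC_BGD,np.uint8); g[cv2.dilate(m,k,iterations=4)>0]=cv2.GC_PR_BGD
    g[m>0]=cv2.GC_PR_FGD; g[cv2.erode(m,k,iterations=2)>0]=cv2.GC_FGD
    ys,xs=np.nonzero(m); r=slice(ys.min()-15,ys.max()+16),slice(xs.min()-15,xs.max()+16)
    gg=g[r].copy(); cv2.grabCut(np.ascontiguousarray(p["color"][r]),gg,None,np.zeros((1,65)),np.zeros((1,65)),it,cv2.GC_INIT_WITH_MASK)
    o=np.zeros(m.shape,bool); o[r]=(gg&1)==1; return o
E
cat > a.py <<'E'
from h import *
from plant import robot
q0={'panel':(0,0,.23)}
for n in ("top","side"):
    p=robot.read_camera(n)
    for q in ("panel","block_1"):
        for d in robot.silhouettes(p,q):
            r,c=d["position"]
            for nm,m in(("net",d["mask"]),("gc",refine(p,d["mask"]))):
                col=np.median(p["color"][m],0)
                if q=="block_1" and (col[0]>col[2]*.8 or col[1]>col[2]): continue
                xy=back(p,(c,r),.03 if q=="panel" else .014)
                best=min((fit(p,m,PANEL if q=="panel" else BLOCK,(*xy,y)) for y in ([.23] if q=="panel" else np.arange(0,3.1,.52))),key=lambda t:t[1])
                print(n,q,nm,(int(r),int(c)),col,np.round(best[0],4),round(best[1],3))
E
python3 a.py
```

```text
top panel net (186, 260) [38. 66. 99.] [ 0.5127 -0.0033  0.2349] 0.018
top panel gc (186, 260) [38. 66. 98.] [ 0.5125 -0.0021  0.2388] 0.016
top block_1 net (193, 178) [ 38.  80. 135.] [0.4934 0.2726 0.2191] 0.044
top block_1 gc (193, 178) [ 38.  80. 134.] [0.4938 0.2718 3.356 ] 0.039
top block_1 net (212, 337) [ 38.  79. 132.] [ 0.4273 -0.2566  1.5905] 0.053
top block_1 gc (212, 337) [ 38.  79. 132.] [ 0.426  -0.2572  1.572 ] 0.041
side panel net (198, 255) [31. 60. 97.] [ 5.134e-01 -2.000e-04  2.326e-01] 0.026
side panel gc (198, 255) [32. 62. 98.] [ 0.5133 -0.0008  0.2373] 0.008
side panel net (136, 222) [  7.  11. 124.] [ 0.6505 -0.2398 -0.3801] 1.885
side panel gc (136, 222) [  7.   11.  121.5] [ 0.5043 -0.0934  0.6477] 1.0
side block_1 net (266, 245) [ 38.  91. 155.] [0.495  0.2727 0.2168] 0.054
side block_1 gc (266, 245) [ 38.  91. 154.] [0.4937 0.2718 0.2332] 0.042
side block_1 net (153, 288) [ 36.  88. 148.] [ 0.4284 -0.2581  1.5759] 0.04
side block_1 gc (153, 288) [ 37.  89. 148.] [ 0.4277 -0.2574  1.5937] 0.036
side block_1 net (153, 257) [136. 164. 198.] [ 0.5516 -0.2415 -0.7752] 0.08
```

```bash
cat > go.py <<'E'
import sys,numpy as np
from plant import robot
from scipy.spatial.transform import Rotation as R
def plan(x,y,z,yaw):
    s=robot.read_state(); M=R.from_rotvec(s["ee_rot"]).as_matrix()
    off=M.T@(np.array([x,y,z])-s["eef_pos"])*100
    T=np.array([[np.cos(yaw),np.sin(yaw),0],[np.sin(yaw),-np.cos(yaw),0],[0,0,-1]]).T
    tw=R.from_matrix(M.T@T).as_rotvec()
    print("offset",off.round(2),"twist",tw.round(4),"pos",s["eef_pos"].round(4),"yaw",np.arctan2(M[1,0],M[0,0]).round(4),"q6",s["qpos"][5].round(2),"t",round(float(s["t"]),2),"F",s["force"].round(1),"gap",round(float(s["finger_gap"]),4))
if __name__=="__main__": plan(*map(float,sys.argv[1:]))
E
python3 go.py .4268 -.2573 .10 1.58
```

```text
offset [ 32.16 -21.93  13.13] twist [ 0.      0.     -1.2532] pos [ 0.1926 -0.5682  0.2313] yaw 0.3268 q6 -0.06 t 0.7 F [-0.5 -0.4 -0.7] gap 0.085
```

```bash
python3 -m jog '[{"offset":[16,-11,3],"twist":[0,0,-0.6]},{"offset":[16,-11,3],"twist":[0,0,-0.6]},{"offset":[16,-11,3],"twist":[0,0,-0.6]},{"offset":[16,-11,3],"twist":[0,0,-0.6]},{"offset":[32.16,-21.93,13.1],"twist":[0,0,-1.253]},{"offset":[32.16,-21.93,13.1],"twist":[0,0,-1.253]},{"offset":[32.16,-21.93,13.1],"twist":[0,0,-1.253]},{"offset":[32.16,-21.93,13.1],"twist":[0,0,-1.253]},{"offset":[32.16,-21.93,13.1],"twist":[0,0,-1.253]},{"offset":[32.16,-21.93,13.1],"twist":[0,0,-1.253]},{"offset":[32.16,-21.93,13.1],"twist":[0,0,-1.253]},{"offset":[32.16,-21.93,13.1],"twist":[0,0,-1.253]}]' 6; python3 go.py .4268 -.2573 .017 1.58
```

```text
t: 1.9
eef_pos: [0.4267, -0.2585, 0.1014]
ee_rot: [2.213, 2.228, -0.0]
force: [0.1, 0.0, 0.5]
finger_gap: 0.0599
finger_force: 0.0
offset [0.13 0.   8.44] twist [ 0.0011  0.0013 -0.0023] pos [ 0.4267 -0.2585  0.1014] yaw 1.5777 q6 -0.62 t 1.9 F [0.1 0.  0.5] gap 0.0599
```

```bash
python3 -m jog '[{"offset":[0.05,0,4],"twist":[0,0,0]},{"offset":[0.05,0,7.5],"twist":[0,0,0]},{"offset":[0.05,0,8.4],"twist":[0,0,0]},{"offset":[0.05,0,8.4],"twist":[0,0,0]}]'; python3 -m jog '[{"offset":[0,0,0],"twist":[0,0,0]},{"offset":[0,0,0],"twist":[0,0,0]},{"offset":[0,0,0],"twist":[0,0,0]},{"offset":[0,0,0],"twist":[0,0,0]},{"offset":[0,0,0],"twist":[0,0,0]}]' 3 70;  python3 go.py .4268 -.2573 .12 1.58
```

```text
t: 2.3
eef_pos: [0.4257, -0.2572, 0.0155]
ee_rot: [-2.212, -2.228, 0.001]
force: [-0.5, 0.5, 1.3]
finger_gap: 0.0601
finger_force: 0.0
t: 2.8
eef_pos: [0.4282, -0.2581, 0.0193]
ee_rot: [2.208, 2.228, 0.001]
force: [-0.2, -0.4, 6.4]
finger_gap: 0.0339
finger_force: 70.5
offset [  0.05  -0.1  -10.07] twist [ 0.0039  0.0033 -0.0004] pos [ 0.4282 -0.2581  0.0193] yaw 1.5796 q6 -0.62 t 2.8 F [-0.2 -0.4  6.4] gap 0.0339
```

```bash
python3 -m jog '[{"offset":[0,0,-3],"twist":[0,0,0]},{"offset":[0,0,-6],"twist":[0,0,0]},{"offset":[0,0,-8.5],"twist":[0,0,0]},{"offset":[0,0,-8.5],"twist":[0,0,0]}]';  python3 go.py .4989 -.0303 .10 .238
```

```text
t: 3.2
eef_pos: [0.4289, -0.2583, 0.1068]
ee_rot: [2.205, 2.225, 0.002]
force: [0.1, -0.1, -0.9]
finger_gap: 0.0338
finger_force: 70.2
offset [22.74  7.2   0.61] twist [ 9.9000e-03 -5.0000e-04  1.3419e+00] pos [ 0.4289 -0.2583  0.1068] yaw 1.5799 q6 -0.62 t 3.2 F [ 0.1 -0.1 -0.9] gap 0.0338
```

```bash
python3 -m jog '[{"offset":[5,1.6,0],"twist":[0,0,0.15]},{"offset":[9,2.9,0],"twist":[0,0,0.3]},{"offset":[12,3.8,0],"twist":[0,0,0.45]},{"offset":[15,4.8,0],"twist":[0,0,0.6]},{"offset":[18,5.7,0],"twist":[0,0,0.75]},{"offset":[20,6.4,0],"twist":[0,0,0.9]},{"offset":[22.7,7.2,0.5],"twist":[0,0,1.342]},{"offset":[22.7,7.2,0.5],"twist":[0,0,1.342]},{"offset":[22.7,7.2,0.5],"twist":[0,0,1.342]},{"offset":[22.7,7.2,0.5],"twist":[0,0,1.342]},{"offset":[22.7,7.2,0.5],"twist":[0,0,1.342]}]';  python3 go.py .4989 -.0303 .08 .238
python3 - <<'E'
from plant import robot
import cv2,numpy as np
a=robot.read_camera("top")["color"][140:240,200:320]; b=robot.read_camera("side")["color"][150:250,190:310]
cv2.imwrite("pics/v1.png",cv2.resize(np.vstack([a,b]),None,fx=3,fy=3,interpolation=cv2.INTER_CUBIC))
E
```

```text
t: 4.3
eef_pos: [0.4964, -0.029, 0.0953]
ee_rot: [-3.119, -0.373, 0.002]
force: [0.5, 0.0, -1.2]
finger_gap: 0.0341
finger_force: 70.1
offset [0.22 0.19 1.53] twist [-0.0004  0.0011  0.    ] pos [ 0.4964 -0.029   0.0953] yaw 0.238 q6 1.21 t 4.3 F [ 0.5  0.  -1.2] gap 0.0341
```

View pics/v1.png

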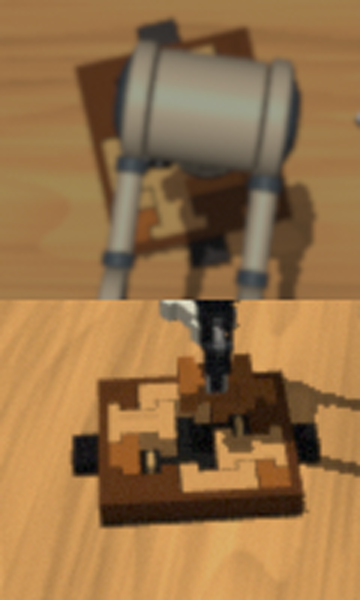

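```bash
python3 -m jog '[{"offset":[0.1,0.1,2],"twist":[0,0,0]},{"offset":[0.1,0.1,3.6],"twist":[0,0,0]},{"offset":[0.1,0.1,3.6],"twist":[0,0,0]}]'; cat > look.py <<'E'
import sys
from h import *
from plant import robot
from scipy.spatial.transform import Rotation as R
def tcp(n=4):
    P=[]
    for i in range(n):
        p=robot.read_camera("side"); s=robot.read_state(); M=R.from_rotvec(s["ee_rot"]).as_matrix(); P.append([*s["eef_pos"],np.arctan2(M[1,0],M[0,0]),*s["force"]])
    P=np.array(P); print("tcp",P[:,:4].mean(0).round(4),"sd",P[:,:3].std(0).round(4),"F",P[:,4:].mean(0).round(1),"t",s["t"]); return p,P.mean(0)
if __name__=="__main__":
    p,P=tcp()
    best=None
    for d in robot.silhouettes(p,"block_1"):
        r,c=d["position"]; xy=back(p,(c,r),P[2]); col=np.median(p["color"][d["mask"]],0)
        print(round(d["score"],2),(r,c),col,xy.round(3),d["mask"].sum())
        if np.hypot(*(xy-P[:2]))<.04 and best is None: best=d["mask"]
    if best is not None:
        dark=p["color"].max(2)<70
        for m,nm in((best,"net"),(refine(p,best),"gc")):
            yy=np.arange(384)[:,None]
            ys,xs=np.nonzero(m); box=(xs.min()-10,ys.min()-10,np.ptp(xs)+21,np.ptp(ys)+21); x0,y0,w,h=box
            sl=(slice(y0,y0+h),slice(x0,x0+w)); W=1-(cv2.dilate(dark[sl].astype(np.uint8),np.ones((3,3)))*(1-m[sl]))
            for zu in (.014,.017,.020):
                f=lambda v:(W*(render(p,BLOCK,(v[0],v[1],P[3]),P[2]-zu,box)-m[sl])**2).sum()
                r=minimize(f,P[:2],method="Nelder-Mead",options=dict(initial_simplex=[P[:2],P[:2]+[.006,0],P[:2]+[0,.006]],xatol=1e-5,fatol=.01))
                print(nm,zu,r.x.round(4),(r.x-P[:2]).round(4),round(r.fun/m.sum(),3))
        a=p["color"].copy(); a[best]=a[best]//2+[0,120,0]
        cv2.imwrite(f"pics/{sys.argv[1]}.png",cv2.resize(np.hstack([p["color"],a])[140:240][:,list(range(190,310))+list(range(702,822))],None,fx=3,fy=3,interpolation=cv2.INTER_CUBIC))
E
python3 look.py v2
```

```text
t: 4.7
eef_pos: [0.4959, -0.0297, 0.0568]
ee_rot: [-3.118, -0.373, 0.009]
force: [-0.5, 0.4, -0.7]
finger_gap: 0.0338
finger_force: 70.1
tcp [ 0.4976 -0.0299  0.0599  0.238 ] sd [0.0006 0.0001 0.001 ] F [ 0.5 -0.  -0.9] t 4.9
0.84 (187.1, 258.8) [23. 47. 78.] [ 0.502 -0.012] 306
0.8 (152.4, 323.5) [104. 131.   0.] [ 0.3  -0.23] 309
0.65 (152.8, 248.5) [ 96. 122. 135.] [ 0.568 -0.183] 63
0.59 (268.1, 246.5) [ 37.  91. 154.] [0.482 0.304] 530
net 0.014 [ 0.4959 -0.0206] [-0.0017  0.0093] 0.009
net 0.017 [ 0.4966 -0.0239] [-0.001  0.006] 0.009
net 0.02 [ 0.4972 -0.0273] [-0.0004  0.0026] 0.009
gc 0.014 [ 0.5017 -0.0227] [0.0041 0.0072] 0.182
gc 0.017 [ 0.5026 -0.0263] [0.005  0.0036] 0.18
gc 0.02 [ 0.5035 -0.0297] [0.0059 0.0002] 0.175
```

View pics/v2.png

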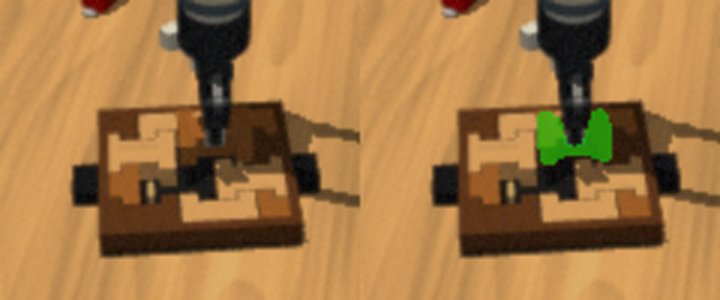

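The overlay shows the network mask sitting right on the held block in the side view, at about (258,187). It's just over the far space and about 2 mm short in x. Correcting, then descending while watching the force.

```bash
python3 -m jog '[{"offset":[0.23,0.1,0],"twist":[0,0,0]},{"offset":[0.23,0.1,0.3],"twist":[0,0,0]},{"offset":[0.23,0.1,0.5],"twist":[0,0,0]},{"offset":[0.23,0.1,0.7],"twist":[0,0,0]}]'; python3 -c "from look import tcp;tcp(3)"
```

```text
t: 5.35
eef_pos: [0.5003, -0.0303, 0.053]
ee_rot: [-3.119, -0.373, 0.0]
force: [-0.4, -0.3, -0.7]
finger_gap: 0.0334
finger_force: 70.1
tcp [ 0.5001 -0.0303  0.0528  0.2378] sd [0.     0.     0.0001] F [ 0.1  0.  -1.3] t 5.5
```

```bash
python3 -m jog '[{"offset":[0,0,0.2],"twist":[0,0,0]},{"offset":[0,0,0.4],"twist":[0,0,0]},{"offset":[0,0,0.4],"twist":[0,0,0]}]'; python3 -c "from look import tcp;tcp(2)"; python3 -m jog '[{"offset":[0,0,0.2],"twist":[0,0,0]},{"offset":[0,0,0.3],"twist":[0,0,0]},{"offset":[0,0,0.3],"twist":[0,0,0]}]'; python3 -c "from look import tcp;tcp(2)"
```

```text
t: 5.8
eef_pos: [0.5002, -0.0303, 0.0488]
ee_rot: [-3.119, -0.373, 0.001]
force: [0.1, 0.3, -0.9]
finger_gap: 0.0337
finger_force: 70.1
tcp [ 0.5003 -0.0303  0.0491  0.2378] sd [0.     0.     0.0001] F [ 0.3  0.2 -1.3] t 5.9
t: 6.2
eef_pos: [0.5003, -0.0303, 0.046]
ee_rot: [-3.119, -0.373, 0.001]
force: [-0.9, -0.3, -1.7]
finger_gap: 0.0333
finger_force: 70.1
tcp [ 0.5004 -0.0303  0.0462  0.2378] sd [0. 0. 0.] F [-0.1 -0.  -1.4] t 6.3
```

```bash
python3 -m jog '[{"offset":[0,0,0.1],"twist":[0,0,0]},{"offset":[0,0,0.2],"twist":[0,0,0]},{"offset":[0,0,0.2],"twist":[0,0,0]}]'; python3 -c "from look import tcp;tcp(2)"; python3 -m jog '[{"offset":[0,0,0.1],"twist":[0,0,0]},{"offset":[0,0,0.2],"twist":[0,0,0]},{"offset":[0,0,0.2],"twist":[0,0,0]}]'; python3 -c "from look import tcp;tcp(2)"
```

```text
t: 6.6
eef_pos: [0.5008, -0.0303, 0.0451]
ee_rot: [3.119, 0.373, 0.002]
force: [-0.5, 0.8, 3.5]
finger_gap: 0.0336
finger_force: 70.7
tcp [ 0.5008 -0.0303  0.045   0.2379] sd [0. 0. 0.] F [0.  1.3 3.8] t 6.7
t: 7.0
eef_pos: [0.5013, -0.0303, 0.0444]
ee_rot: [3.119, 0.373, 0.004]
force: [-1.5, 2.3, 10.0]
finger_gap: 0.0337
finger_force: 71.5
tcp [ 0.5013 -0.0302  0.0444  0.2379] sd [0. 0. 0.] F [-1.6  1.7 10.9] t 7.1
```

Contact came right at cleat height (10 mm sunk), so the block is the wrong way round. Lifting and turning it half a turn.

```bash
python3 -m jog '[{"offset":[0,0,-1.5],"twist":[0,0,0]},{"offset":[0,0,-3.5],"twist":[0,0,0]},{"offset":[0,0,-3.5],"twist":[0,0,-0.15]},{"offset":[0,0,-3.5],"twist":[0,0,-1.571]},{"offset":[0,0,-3.5],"twist":[0,0,-1.571]},{"offset":[0,0,-3.5],"twist":[0,0,-1.571]},{"offset":[0,0,-3.5],"twist":[0,0,-1.571]},{"offset":[0,0,-3.5],"twist":[0,0,-1.571]},{"offset":[0,0,-3.5],"twist":[0,0,-1.571]},{"offset":[0,0,-3.5],"twist":[0,0,-1.571]},{"offset":[0,0,-3.5],"twist":[0,0,-1.571]},{"offset":[0,0,-3.5],"twist":[0,0,-1.571]}]'; python3 go.py .5002 -.0303 .058 -2.9036
```

```text
t: 8.3
eef_pos: [0.5001, -0.0304, 0.0771]
ee_rot: [-2.021, -2.405, 0.001]
force: [0.0, -0.5, -1.2]
finger_gap: 0.0337
finger_force: 70.1
offset [0.01 0.02 1.91] twist [-7.0000e-04 -9.0000e-04 -1.6357e+00] pos [ 0.5001 -0.0304  0.0771] yaw 1.7439 q6 -0.3 t 8.3 F [ 0.  -0.5 -1.2] gap 0.0337
```

```bash
python3 -m jog '[{"offset":[0,0,0],"twist":[0,0,-1.636]},{"offset":[0,0,0],"twist":[0,0,-1.636]},{"offset":[0,0,0],"twist":[0,0,-1.636]},{"offset":[0,0,0],"twist":[0,0,-1.636]},{"offset":[0,0,0],"twist":[0,0,-1.636]},{"offset":[0,0,0],"twist":[0,0,-1.636]},{"offset":[0,0,0],"twist":[0,0,-1.636]},{"offset":[0,0,0],"twist":[0,0,-1.636]},{"offset":[0,0,0],"twist":[0,0,-1.636]},{"offset":[0,0,0],"twist":[0,0,-1.636]},{"offset":[0,0,1.0],"twist":[0,0,-1.636]},{"offset":[0,0,1.8],"twist":[0,0,-1.636]}]'; python3 look.py v3;python3 go.py .5002 -.0303 .053 -2.9036
```

```text
t: 9.5
eef_pos: [0.5002, -0.0305, 0.0588]
ee_rot: [0.366, -3.12, 0.0]
force: [-0.6, 0.2, -1.8]
finger_gap: 0.0339
finger_force: 70.1
tcp [ 0.4996 -0.0303  0.0579 -2.9126] sd [0.0003 0.     0.0007] F [-0.3  0.  -1.5] t 9.7
0.89 (186.7, 257.5) [24. 50. 82.] [ 0.507 -0.015] 295
0.67 (153.8, 323.3) [111.  129.5   0. ] [ 0.301 -0.225] 306
0.55 (264.3, 242.9) [ 37.  91. 154.] [0.495 0.292] 541
0.48 (152.6, 244.7) [ 97.5 115.5 125.5] [ 0.583 -0.184] 44
net 0.014 [ 0.5    -0.0239] [0.0004 0.0064] 0.018
net 0.017 [ 0.5008 -0.0269] [0.0012 0.0034] 0.018
net 0.02 [ 0.5008 -0.0299] [0.0012 0.0004] 0.017
gc 0.014 [ 0.5024 -0.033 ] [ 0.0028 -0.0027] 0.203
gc 0.017 [ 0.502  -0.0317] [ 0.0024 -0.0014] 0.21
gc 0.02 [ 0.5021 -0.0318] [ 0.0025 -0.0015] 0.213
offset [0.02 0.01 0.64] twist [ 0.     -0.0002 -0.008 ] pos [ 0.5004 -0.0304  0.0594] yaw -2.9116 q6 -1.93 t 9.75 F [-0.1  0.2 -1.4] gap 0.0337
```

```bash
python3 -m jog '[{"offset":[0.12,0,0],"twist":[0,0,-0.008]},{"offset":[0.12,0,0.4],"twist":[0,0,-0.008]},{"offset":[0.12,0,0.7],"twist":[0,0,-0.008]},{"offset":[0.12,0,0.9],"twist":[0,0,-0.008]},{"offset":[0.12,0,0.9],"twist":[0,0,-0.008]}]'; python3 -c "from look import tcp;tcp(2)"; python3 -m jog '[{"offset":[0,0,0.2],"twist":[0,0,0]},{"offset":[0,0,0.3],"twist":[0,0,0]},{"offset":[0,0,0.3],"twist":[0,0,0]}]'; python3 -c "from look import tcp;tcp(2)"
```

```text
t: 10.25
eef_pos: [0.4989, -0.0306, 0.0497]
ee_rot: [0.376, -3.118, -0.0]
force: [0.9, -0.0, -1.0]
finger_gap: 0.0339
finger_force: 70.1
tcp [ 0.4991 -0.0306  0.0501 -2.9015] sd [0.0001 0.     0.0001] F [ 0.   0.4 -1. ] t 10.35
t: 10.65
eef_pos: [0.4991, -0.0306, 0.0471]
ee_rot: [0.376, -3.119, -0.0]
force: [-0.6, -0.7, -0.8]
finger_gap: 0.0339
finger_force: 70.1
tcp [ 0.4992 -0.0306  0.0472 -2.9014] sd [0. 0. 0.] F [ 0.   0.2 -0.8] t 10.75
```

```bash
python3 -m jog '[{"offset":[0,0,0.15],"twist":[0,0,0]},{"offset":[0,0,0.3],"twist":[0,0,0]},{"offset":[0,0,0.3],"twist":[0,0,0]}]'; python3 -c "from look import tcp;tcp(2)"; python3 -m jog '[{"offset":[0,0,0.15],"twist":[0,0,0]},{"offset":[0,0,0.3],"twist":[0,0,0]},{"offset":[0,0,0.3],"twist":[0,0,0]}]'; python3 -c "from look import tcp;tcp(2)"
```

```text
t: 11.05
eef_pos: [0.4991, -0.0306, 0.0439]
ee_rot: [0.376, -3.118, -0.0]
force: [-0.1, 0.6, -1.3]
finger_gap: 0.0335
finger_force: 70.1
tcp [ 0.4991 -0.0306  0.0441 -2.9014] sd [0.     0.     0.0001] F [ 0.1  0.  -1.4] t 11.15
t: 11.45
eef_pos: [0.4991, -0.0306, 0.0409]
ee_rot: [0.376, -3.118, -0.0]
force: [-0.5, 0.4, -1.4]
finger_gap: 0.034
finger_force: 70.1
tcp [ 0.4992 -0.0306  0.0411 -2.9014] sd [0.0001 0.     0.0001] F [-0.2  0.1 -1.7] t 11.55
```

```bash
python3 -m jog '[{"offset":[0,0,0.15],"twist":[0,0,0]},{"offset":[0,0,0.3],"twist":[0,0,0]},{"offset":[0,0,0.3],"twist":[0,0,0]}]'; python3 -m jog '[{"offset":[0,0,0],"twist":[0,0,0]},{"offset":[0,0,0],"twist":[0,0,0]},{"offset":[0,0,0],"twist":[0,0,0]},{"offset":[0,0,-2],"twist":[0,0,0]},{"offset":[0,0,-5],"twist":[0,0,0]},{"offset":[0,0,-8],"twist":[0,0,0]}]' 6
python3 - <<'E'
from plant import robot
import cv2,numpy as np
b=robot.read_camera("side"); c=b["color"][150:250,190:310]
z=b["range_z"]; v=cv2.resize(c,None,fx=5,fy=5,interpolation=cv2.INTER_CUBIC)
cv2.imwrite("pics/v4.png",v)
E
python3 go.py .4938 .272 .10 -2.92
```

```text
t: 11.85
eef_pos: [0.4991, -0.0306, 0.0379]
ee_rot: [0.376, -3.118, -0.0]
force: [0.1, -0.2, -1.0]
finger_gap: 0.0335
finger_force: 70.1
t: 12.45
eef_pos: [0.4989, -0.0306, 0.1189]
ee_rot: [0.376, -3.118, -0.0]
force: [0.5, -1.1, 0.3]
finger_gap: 0.0597
finger_force: 0.0
offset [-6.45 29.61  2.51] twist [-0.0029  0.0076  0.0186] pos [ 0.5014 -0.0309  0.1254] yaw -2.9014 q6 -1.94 t 12.5 F [ 2.3 -1.4  4.3] gap 0.0598
```

View pics/v4.png

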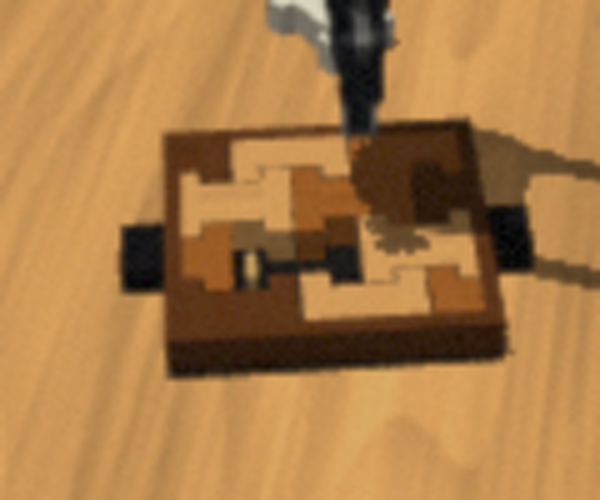

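Seen from the side, block 1 sits level with its neighbours at crop (320,190). Now the second block.

```bash
python3 -m jog '[{"offset":[-6.5,29.6,2.2],"twist":[0,0,0.015]},{"offset":[-6.5,29.6,2.2],"twist":[0,0,0.015]},{"offset":[-6.5,29.6,2.2],"twist":[0,0,0.015]},{"offset":[-6.5,29.6,2.2],"twist":[0,0,0.015]},{"offset":[-6.5,29.6,2.2],"twist":[0,0,0.015]},{"offset":[-6.5,29.6,2.2],"twist":[0,0,0.015]},{"offset":[-6.5,29.6,2.2],"twist":[0,0,0.015]},{"offset":[-6.5,29.6,2.2],"twist":[0,0,0.015]},{"offset":[-6.5,29.6,2.2],"twist":[0,0,0.015]}]'
python3 - <<'E'
from h import *
from look import tcp
from plant import robot
tcp(2)
p=robot.read_camera("top")
print("top range near panel")
u=proj(p,np.array([[.4999,-.0303,.036],[.5279,.0279,.036]])).round().astype(int)
C,S=np.cos(.238),np.sin(.238)
for nm,pt in (("A heads",[(-50,-45),(-50,-5),(10,-45),(10,-5)]),("A mid",[(-20,-25)]),("fixed",[(-80,0),(80,0),(60,-30),(-60,30)])):
    for a in pt:
        w=np.array([.5138+(C*a[0]-S*a[1])/1e3,-.0012+(S*a[0]+C*a[1])/1e3]); r=[]
        c,rw=proj(p,np.array([[*w,.036]]))[0].round().astype(int)
        Z=np.median(p["range_z"][rw-1:rw+2,c-1:c+2]); e=Z-(p["R"]@[*w,.036]+p["t"])[2]
        print(nm,a,"height",round(36-e*1000/.996,1))
E
python3 go.py .4945 .272 .017 -2.917
```

```text
t: 13.4
eef_pos: [0.4922, 0.2715, 0.0963]
ee_rot: [-0.352, 3.122, -0.001]
force: [-0.2, -0.6, -0.4]
finger_gap: 0.0599
finger_force: 0.0
tcp [ 0.4924  0.2711  0.0965 -2.918 ] sd [0.     0.0001 0.0001] F [ 0.2  0.2 -0.6] t 13.5
top range near panel
A heads (-50, -45) height 35.6
A heads (-50, -5) height 34.9
A heads (10, -45) height 37.1
A heads (10, -5) height 35.4
A mid (-20, -25) height 37.2
fixed (-80, 0) height 35.1
fixed (80, 0) height 34.6
fixed (60, -30) height 35.6
fixed (-60, 30) height 34.1
offset [-0.22  0.06  7.96] twist [-0.0002  0.0006 -0.0015] pos [0.4925 0.271  0.0966] yaw -2.9185 q6 -1.35 t 13.55 F [-0.5 -0.7  0. ] gap 0.06
```

Block 1 is flush. Grasping block 2.

```bash
python3 -m jog '[{"offset":[-0.2,0.05,4],"twist":[0,0,0]},{"offset":[-0.2,0.05,7],"twist":[0,0,0]},{"offset":[-0.2,0.05,7.8],"twist":[0,0,0]},{"offset":[-0.2,0.05,7.8],"twist":[0,0,0]}]'; python3 -m jog '[{"offset":[0,0,0],"twist":[0,0,0]},{"offset":[0,0,0],"twist":[0,0,0]},{"offset":[0,0,0],"twist":[0,0,0]},{"offset":[0,0,0],"twist":[0,0,0]},{"offset":[0,0,0],"twist":[0,0,0]}]' 3 70;python3 -c "from look import tcp;tcp(2)"; python3 -m jog '[{"offset":[0,0,-3],"twist":[0,0,0]},{"offset":[0,0,-6],"twist":[0,0,0]},{"offset":[0,0,-8],"twist":[0,0,0]}]';  python3 go.py .5279 .0279 .10 -2.9036
```

```text
t: 13.95
eef_pos: [0.4932, 0.272, 0.0171]
ee_rot: [0.351, -3.119, 0.002]
force: [-0.0, -0.2, -0.1]
finger_gap: 0.0597
finger_force: 0.0
t: 14.45
eef_pos: [0.4954, 0.2738, 0.0212]
ee_rot: [-0.352, 3.117, 0.002]
force: [-0.6, -1.5, 5.5]
finger_gap: 0.0337
finger_force: 70.3
tcp [ 0.4954  0.2738  0.0212 -2.9164] sd [0. 0. 0.] F [-0.7 -1.3  6.2] t 14.55
t: 14.85
eef_pos: [0.4946, 0.2737, 0.1015]
ee_rot: [-0.353, 3.118, 0.002]
force: [1.4, 0.9, -0.8]
finger_gap: 0.0336
finger_force: 69.8
offset [  2.25 -24.7    0.12] twist [ 0.0008  0.0035 -0.0127] pos [0.4946 0.2737 0.1015] yaw -2.9163 q6 -1.35 t 14.85 F [ 1.4  0.9 -0.8] gap 0.0336
```

```bash
python3 -m jog '[{"offset":[2.2,-24.7,0],"twist":[0,0,-0.0127]},{"offset":[2.2,-24.7,0],"twist":[0,0,-0.0127]},{"offset":[2.2,-24.7,0],"twist":[0,0,-0.0127]},{"offset":[2.2,-24.7,0],"twist":[0,0,-0.0127]},{"offset":[2.2,-24.7,0],"twist":[0,0,-0.0127]},{"offset":[2.2,-24.7,0],"twist":[0,0,-0.0127]},{"offset":[2.2,-24.7,3.8],"twist":[0,0,-0.0127]},{"offset":[2.2,-24.7,3.8],"twist":[0,0,-0.0127]},{"offset":[2.2,-24.7,3.8],"twist":[0,0,-0.0127]}]'; python3 look.py v5;python3 go.py .5276 .0278 .053 -2.9036
```

```text
t: 15.75
eef_pos: [0.527, 0.0282, 0.0603]
ee_rot: [0.374, -3.118, -0.001]
force: [0.2, 0.0, -0.7]
finger_gap: 0.0334
finger_force: 70.0
tcp [ 0.5279  0.0282  0.0618 -2.9027] sd [0.0002 0.     0.0003] F [ 0.3  0.2 -0.5] t 15.95
0.91 (201.2, 243.4) [23. 48. 79.] [0.539 0.061] 373
0.59 (156.4, 323.0) [103. 122.   0.] [ 0.301 -0.204] 306
0.43 (153.4, 262.4) [ 93. 109. 125.] [ 0.518 -0.185] 77
net 0.014 [0.5253 0.0364] [-0.0026  0.0082] 0.053
net 0.017 [0.5261 0.034 ] [-0.0018  0.0057] 0.054
net 0.02 [0.527  0.0306] [-0.0008  0.0024] 0.055
gc 0.014 [0.5266 0.0404] [-0.0012  0.0122] 0.15
gc 0.017 [0.5264 0.0375] [-0.0015  0.0093] 0.151
gc 0.02 [0.5273 0.0346] [-0.0006  0.0063] 0.152
offset [ 0.05 -0.02  0.88] twist [-0.0004  0.0017  0.0008] pos [0.5281 0.0281 0.0618] yaw -2.9028 q6 -1.82 t 16.0 F [ 0.4 -0.6 -0.6] gap 0.0334
```

```bash
python3 -m jog '[{"offset":[0,0.03,0.4],"twist":[0,0,0]},{"offset":[0,0.03,0.7],"twist":[0,0,0]},{"offset":[0,0.03,0.9],"twist":[0,0,0]},{"offset":[0,0.03,0.9],"twist":[0,0,0]}]'; python3 -c "from look import tcp;tcp(2)"; python3 -m jog '[{"offset":[0,0,0.2],"twist":[0,0,0]},{"offset":[0,0,0.4],"twist":[0,0,0]},{"offset":[0,0,0.4],"twist":[0,0,0]}]'; python3 -c "from look import tcp;tcp(2)"
```

```text
t: 16.4
eef_pos: [0.5271, 0.0279, 0.0506]
ee_rot: [0.373, -3.118, -0.0]
force: [0.6, 0.8, -0.7]
finger_gap: 0.0335
finger_force: 70.0
tcp [ 0.5273  0.0279  0.051  -2.9037] sd [0.0001 0.     0.0001] F [-0.1  0.4 -0.5] t 16.5
t: 16.8
eef_pos: [0.5272, 0.0278, 0.0469]
ee_rot: [0.373, -3.119, -0.0]
force: [0.6, 0.7, -1.5]
finger_gap: 0.0341
finger_force: 70.0
tcp [ 0.5273  0.0279  0.0471 -2.9037] sd [0.0001 0.     0.0001] F [ 0.3 -0.3 -0. ] t 16.9
```

```bash
python3 -m jog '[{"offset":[0,0,0.1],"twist":[0,0,0]},{"offset":[0,0,0.2],"twist":[0,0,0]},{"offset":[0,0,0.2],"twist":[0,0,0]}]'; python3 -c "from look import tcp;tcp(2)"; python3 -m jog '[{"offset":[0,0,0.1],"twist":[0,0,0]},{"offset":[0,0,0.2],"twist":[0,0,0]},{"offset":[0,0,0.2],"twist":[0,0,0]}]'; python3 -c "from look import tcp;tcp(2)"
```

```text
t: 17.2
eef_pos: [0.5273, 0.0279, 0.0451]
ee_rot: [0.373, -3.119, -0.0]
force: [-0.5, -0.4, -0.8]
finger_gap: 0.0333
finger_force: 70.0
tcp [ 0.5274  0.0279  0.0452 -2.9037] sd [0. 0. 0.] F [-0.1 -0.1 -0.8] t 17.3
t: 17.6
eef_pos: [0.5273, 0.0279, 0.043]
ee_rot: [0.373, -3.119, -0.0]
force: [0.2, 0.5, -0.3]
finger_gap: 0.0334
finger_force: 70.0
tcp [ 0.5274  0.0279  0.0432 -2.9037] sd [0. 0. 0.] F [ 0.2  0.2 -0.9] t 17.7
```

It's past the cleat height without contact, so block 2 is the right way round.

```bash
python3 -m jog '[{"offset":[0,0,0.15],"twist":[0,0,0]},{"offset":[0,0,0.3],"twist":[0,0,0]},{"offset":[0,0,0.5],"twist":[0,0,0]},{"offset":[0,0,0.5],"twist":[0,0,0]}]'; python3 -c "from look import tcp;tcp(2)"; python3 -m jog '[{"offset":[0,0,0],"twist":[0,0,0]},{"offset":[0,0,0],"twist":[0,0,0]},{"offset":[0,0,0],"twist":[0,0,0]},{"offset":[0,0,-2],"twist":[0,0,0]},{"offset":[0,0,-6],"twist":[0,0,0]},{"offset":[0,0,-10],"twist":[0,0,0]},{"offset":[0,26,-10],"twist":[0,0,0]},{"offset":[0,-22,-10],"twist":[0,0,0]},{"offset":[0,-22,-10],"twist":[0,0,0]},{"offset":[0,-22,-10],"twist":[0,0,0]},{"offset":[0,-22,-10],"twist":[0,0,0]},{"offset":[0,-22,-10],"twist":[0,0,0]}]' 6
cat > chk.py <<'E'
from h import *
from plant import robot
p=robot.read_camera("top"); C,S=np.cos(.238),np.sin(.238)
for nm,o in (("A",(-20.5,-25)),("B",(20.5,25))):
    for d in ((-30,-20),(-30,20),(0,0),(30,-20),(30,20)):
        a=np.add(o,d); w=np.array([.5138+(C*a[0]-S*a[1])/1e3,-.0012+(S*a[0]+C*a[1])/1e3])
        c,r=proj(p,np.array([[*w,.036]]))[0].round().astype(int)
        e=np.median(p["range_z"][r-1:r+2,c-1:c+2])-(p["R"]@[*w,.036]+p["t"])[2]
        print(nm,d,"height",round(36-e*1000/.996,1))
s=robot.read_camera("side")
cv2.imwrite("pics/v6.png",np.hstack([cv2.resize(x,None,fx=3.3,fy=3.3,interpolation=cv2.INTER_CUBIC) for x in (p["color"][135:245,200:320],s["color"][145:255,190:310])]))
print({k:robot.read_state()[k] for k in("t","force","eef_pos")})
E
python3 chk.py
```

```text
t: 18.1
eef_pos: [0.5272, 0.0279, 0.0378]
ee_rot: [0.373, -3.119, -0.0]
force: [0.5, 0.0, 0.5]
finger_gap: 0.0337
finger_force: 70.0
tcp [ 0.5273  0.0279  0.0381 -2.9037] sd [0.     0.     0.0001] F [-0.4 -0.2  0. ] t 18.2
t: 19.4
eef_pos: [0.5749, -0.1681, 0.1385]
ee_rot: [-0.374, 3.119, -0.0]
force: [0.3, 0.6, 0.4]
finger_gap: 0.0599
finger_force: 0.0
A (-30, -20) height 35.3
A (-30, 20) height 36.6
A (0, 0) height 35.7
A (30, -20) height 35.6
A (30, 20) height 36.7
B (-30, -20) height 35.8
B (-30, 20) height 36.6
B (0, 0) height 34.9
B (30, -20) height 35.9
B (30, 20) height 36.9
{'t': 19.5, 'force': array([-0.0442278 ,  0.74297528, -0.49536819]), 'eef_pos': array([ 0.57461547, -0.17227988,  0.13735625])}
```

View pics/v6.png

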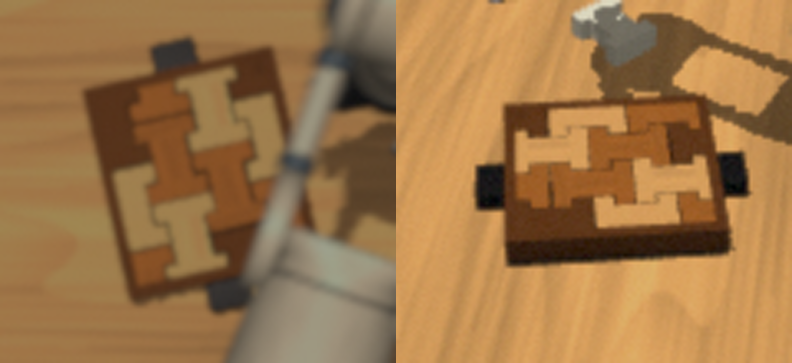

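Both blocks sit flush: heights read 35–37 mm across them and the dark gaps are closed, at crop (170,160) and (230,180) in the top view. The gripper is clear of everything.

```bash
python3 -m jog '[{"offset":[0,0,-2],"twist":[0,0,0]},{"offset":[0,0,-2],"twist":[0,0,0]},{"offset":[0,0,-2],"twist":[0,0,0]}]'; python3 -c "from plant import robot; print(robot.hand_in())"
```

```text
t: 19.8
eef_pos: [0.5749, -0.1662, 0.1588]
ee_rot: [-0.373, 3.118, -0.001]
force: [-0.4, 0.6, -0.9]
finger_gap: 0.0597
finger_force: 0.0
the job is handed in; nothing more can be done
None
```

Both blocks are in their spaces and read flush with the panel (block 1 needed the half turn), the gripper is clear, and the job was handed in at about 20 s; no verdict was returned.

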